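# Fit the keyed tube mandrel to the turning stand

## Robot

A 6-joint arm with a two-finger parallel gripper is mounted at the origin on the work surface. World frame = base frame: x ahead of the robot, y to its left, z up, the work surface at z = 0. Lengths are in mm, angles in rad, forces in N, time in s.
With the tool pointing down it reaches from about 350 to 875 mm from the base axis. Payload 15.5 kg.
Tool frame: the origin (TCP) lies at the centre of the arm's flange, where the gripper is bolted on; the fingertips stand 173 mm ahead of it and the grasp point (between the pads) lies 155 mm ahead of it (robot.grip_depth is the distance from the TCP to the grasp point, in mm); z points along the fingers, y is the line along which they close (so a half turn about z gives the same grasp; the last joint's range is limited). The gripper opens to 85 mm and grips with 20 to 120 N. Pads are 22 mm wide; open, the fingers measure 114 mm over their backs; the gripper's body (76 mm by 85 mm) begins 54 mm behind the grasp point. The pads swing forward as they close: fully open they stand 13 mm farther back than shut.
Start: joints at [1.014, 0.494, 1.345, -0, 1.302, -0.096], TCP at [278.472, 559.537, 404.677] pointing down, gripper open.
Joint ranges: [-2.91, 2.91], [-0.82, 2.16], [0.22, 2.67], [-1.22, 4.37], [0.12, 2.79], [-3.08, 3.08]. Speed limits (rad/s): [1.89, 1.89, 2.57, 3.01, 3.01, 3.01].

## Interface

Orientations are given as a 3x3 rotation matrix whose columns are the frame's x, y, z axes.
In Python, from cell import monitor, vision, close_job, robot gives the robot as it stands.
- The arm moves only by the tool jog_arm, never from a script. Its argument "moves" is one flat list of numbers, 5 for each row, row after row: the shift along the tool's x, y, z in mm, then the turn about the tool's z in degrees, then the opening, from -1 (shut) to 1 (fully open). In form: [tx, ty, tz, spin, fingers, tx, ty, tz, spin, fingers, ...]. A call has 1 to 5 rows; each row is the pose to reach, as a shift and turn from the pose commanded when the call began, along the tool's axes at that moment; what a row does not reach only later rows make up. A row lasts 1/10 s, in which the tool goes at most 50 mm and 8.59 degrees, less where a joint would pass 70% of its speed; a pose out of reach is approached as far as the arm can. A call with a gripper value outside its range is refused whole. The fingers move at their own pace and stop on an object; "force" is the grip in N (left out, the last holds). Time passes only in rows, so rows that repeat a pose let the fingers close. It gives the time, the measured TCP pose, the force, the opening and the grip force at its end, in the units of the state.
- monitor.observe(): the state, without advancing time (a new reading comes with each control period).
- vision.read_camera(name): name is "side" or "top" or "wrist"; returns a dict with "image" (400x640x3 uint8, red, green, blue), "K" (3x3 intrinsics, pixels), "world_from_camera" (4x4, takes a point from camera to world coordinates). Camera axes: x right, y up, looking along -z (the intrinsics and any distortion apply to the point x, -y, -z); pixel columns grow to the right and rows downward; lengths in mm; the calibration is good to about 2 mm. A picture is of the moment at which its call begins. There is no depth.
- close_job(): hands the job in; it is judged then, once.
Trained networks look in a picture, given as the dict that the camera call returned (one of the last four; its "shot" number tells which), for a name from the list of things; names that differ only in an ending like _2 or _b are one class to them, and where a whole thing is asked for, a point or a joint stands for the part that bears it (a point fixed in the world has none). Each returns a list of dicts, best first, with "score" (0 to 1); they miss things now and then, are a little off and sometimes report something else, mostly with a low value. They report only what shows in the picture. A call takes as long as a camera call. They do not tell look-alikes from the thing itself.
- vision.boxes_of(picture, label): "rect" ([left, top, right, bottom] as shares, 0 to 1, of the picture: columns of its width, rows of its height, round what is visible of it).
- vision.masks_of(picture, label): "region" (400x640 bool, what is visible of it) and "rect" ([left, top, right, bottom] as shares, 0 to 1, of the picture: columns of its width, rows of its height, round what is visible of it).
- vision.spot_point(picture, label): "centre" ([column, row] as shares, 0 to 1, of the picture: columns of its width, rows of its height: a listed point, or the origin of a listed thing).
The state is a dict: "time": time; "joint_pos": joint angles; "dq": joint speeds; "joint_efforts": joint torques, N m; "position": TCP position; "tcp_rot": TCP orientation; "contact_force": force on the tool from outside, world axes, zero at the start; "torque": the same for the moment, N m; "grip_width": finger opening in mm; "grasp_force": force on a finger pad.
Only numpy, scipy, OpenCV 4.12 (cv2) and the standard library are available. Lean on these libraries where they do the work, as an engineer would, in place of code of your own. Each camera call takes 0.05 s, during which the arm holds its last target. There are 200 camera calls.

## Task

Fit the wide mandrel to the tube-turning stand: lift it by its square head out of the wooden rack, lower its keyed shaft into the hub of the turntable, turn it until the key drops into the keyway, and push it fully home against the ejector spring until its flange sits flat on the hub. Finish while still gripping it and holding it pressed home, since the spring lifts it again if you let go (someone will then tighten the clamp screw). Leave the narrow mandrel, the cardboard tube and the wooden disc where they are.

Things in the scene. Friction and masses are not known exactly. Their poses are not given: they have to be found in the camera images.
- wide_mandrel: Mandrel to fit, 0.35 kg, hanging by its flange in one of the rack's two places. Aluminium flange 72 mm dia., 14 mm thick; on top a square head 30 x 30 mm, 40 mm high, sides along body x and y; below, a steel shaft 26 mm dia., 46 mm long, the last 5 mm tapering to 20. Origin: on the axis in the plane of the flange's underside, z up: head z 14 to 54 mm, shaft 0 to -46 mm. Key on its +x side.
- key (a point): Outer lower end of the wide mandrel's key. The key is 8 mm wide, points along the mandrel's +x (at the start within 0.7 rad of world +x), reaches 17.5 mm from the axis and runs from 6 to 36 mm below the flange's underside, so the shaft's last 10 mm are plain and round. A thin dark index line on the flange's top and rim lies above it.
- hub_mouth (a point): Centre of the bore's mouth in the top face of the steel hub amid the turntable, 109 mm above the bench. z up, x towards the keyway (at the start within 0.7 rad of world +x). Hub 64 mm dia., 18 mm above the aluminium disc (150 mm dia.). Bore 28 mm dia.; keyway 11.5 mm wide, reaching 19 mm from the axis, full depth. Home: the flange's underside lies on the hub's face.
- ejector (a joint): Spring ejector in the bore, a flat brass pad 32 mm below the hub's mouth. Value: how far it is pressed down, m; 0 free, 0.014 when the mandrel is home. It resists with 5.5 N at first and 9 N at home, more than the mandrel's weight, so it lifts the mandrel 14 mm if that is let go.
- turntable (a joint): Turn of the turntable and its hub on the stand, rad, growing anticlockwise from above; at 0 the keyway points along the stand's x. It turns stiffly (about 0.3 N m, geared motor at rest).
- stand: The tube-turning stand, fixed to the bench: a grey casing 190 (x) x 250 (y) x 75 mm high, with the turntable on top at its middle. Origin: centre of the underside; x away from the control plate. A steel knife rest (bar 100 mm long along x, its top 129 mm above the bench) stands on the casing 100 mm from the spindle on the -y side.
- rack: Fixed wooden rack of two rails along its y axis, 320 mm long, 90 mm over both, the rails' tops 75 mm above the bench, with a 38 mm gap between them. Origin: centre of the underside. The two mandrels hang in it about 70 mm either side of its middle (140 mm apart).
- narrow_mandrel: Bystander: the other mandrel in the rack, the same as the wide one except that its flange is only 52 mm in diameter. Origin: on the axis in the plane of the flange's underside.
- tube: Bystander: an upright brown cardboard tube, 100 mm diameter, 110 mm high, beyond the stand. Origin: centre of its underside.
- disc: Bystander: a flat wooden disc, 74 mm diameter, 12 mm thick, lying beyond the rack. Origin: centre of its underside.
There are look-alikes about, which are no part of the job. Leave any green or red look-alike of the wide_mandrel alone.

How it is judged:
By the outcome, as a careful person would: the job done as asked, in the order asked, and still so for the second after the job is handed in, while the arm keeps its last pose, push and grip.
It also fails if it takes over 45 s, if anything falls off the work surface, if the arm or the gripper's body presses on something with over 40 N, if the wrist force passes 120 N, or if a joint passes its speed limit or range.

## Working session

There is one attempt and no reset: what is moved stays moved. The work goes in short steps, Python scripts to look and compute and a tool call to move; the robot and the scene stay as the last step left them, time stands still between calls to the robot, and variables do not carry over. Pictures are saved under pics/ and viewed, at most 10 in all, crops included, and the job is handed in when it is done.

Besides the shell and the picture viewer there is one more tool, called after ">>>" as name(argument=value, ...) on one line, values as JSON. jog_arm: Moves the arm, as the interface text tells. Its arguments: {"type":"object","properties":{"moves":{"type":"array","items":{"type":"number"}},"force":{"type":"number"}},"required":["moves"]}

```bash
mkdir -p pics; ls; python3 - <<'E'
from cell import monitor, vision, robot
import cv2, numpy as np
s=monitor.observe(); print(s['time'],s['position'],s['tcp_rot'],s['grip_width'])
ims=[]
for n in('top','side'):
    p=vision.read_camera(n); ims.append(p)
    cv2.imwrite(f'pics/{n}1.png',cv2.cvtColor(p['image'],cv2.COLOR_RGB2BGR))
    print(n,p.keys(),p['K'].tolist(),np.round(p['world_from_camera'],3).tolist(), p.get('dist'))
    for l in('wide_mandrel','key','hub_mouth','stand','rack','narrow_mandrel'):
        print(l,[(round(d['score'],2),np.round(np.array(d['centre'])*[640,400],1).tolist()) for d in vision.spot_point(p,l)])
print(monitor.observe()['time'])
E
```

```text
pics
0.0 [278.4009827  559.38318975 404.12011808] [[-8.95244274e-01  4.45575189e-01 -6.63036387e-04]
 [ 4.45575665e-01  8.95243664e-01 -1.05316394e-03]
 [ 1.24315402e-04 -1.23827187e-03 -9.99999226e-01]] 85.68111928935684
top dict_keys(['image', 'K', 'world_from_camera', 'shot']) [[507.36289411972666, 0.0, 311.67446617122334], [0.0, 507.36289411972666, 196.32946573501144], [0.0, 0.0, 1.0]] [[-0.004, 0.984, -0.178, 343.759], [-1.0, 0.001, 0.027, 129.938], [0.026, 0.178, 0.984, 1263.554], [0.0, 0.0, 0.0, 1.0]] None
wide_mandrel [(0.93, [213.0, 175.4]), (0.8, [216.6, 229.8]), (0.72, [206.5, 289.9]), (0.66, [260.4, 179.7]), (0.64, [157.9, 232.9])]
key []
hub_mouth [(0.66, [467.8, 202.2])]
stand [(0.76, [458.7, 208.4])]
rack [(0.86, [250.3, 235.1])]
narrow_mandrel [(0.8, [278.6, 232.0])]
side dict_keys(['image', 'K', 'world_from_camera', 'shot']) [[414.8989863804567, 0.0, 318.4353087686721], [0.0, 414.8989863804567, 194.56119764089644], [0.0, 0.0, 1.0]] [[0.988, 0.084, -0.131, 403.728], [-0.156, 0.55, -0.82, -721.228], [0.003, 0.831, 0.556, 655.259], [0.0, 0.0, 0.0, 1.0]] None
wide_mandrel [(0.97, [338.3, 188.4]), (0.8, [280.4, 147.0]), (0.74, [286.5, 161.5]), (0.63, [239.8, 168.3]), (0.58, [334.7, 163.0])]
key [(0.88, [332.6, 168.8]), (0.62, [295.8, 172.2]), (0.62, [248.6, 178.1]), (0.6, [339.9, 196.1]), (0.56, [278.9, 155.5]), (0.2, [291.9, 187.2])]
hub_mouth [(0.87, [355.9, 313.7])]
stand [(0.85, [356.1, 353.1]), (0.56, [398.9, 226.1])]
rack [(0.74, [286.1, 199.2])]
narrow_mandrel [(0.72, [291.0, 188.1]), (0.2, [355.1, 353.7])]
0.7
```

View pics/top1.png

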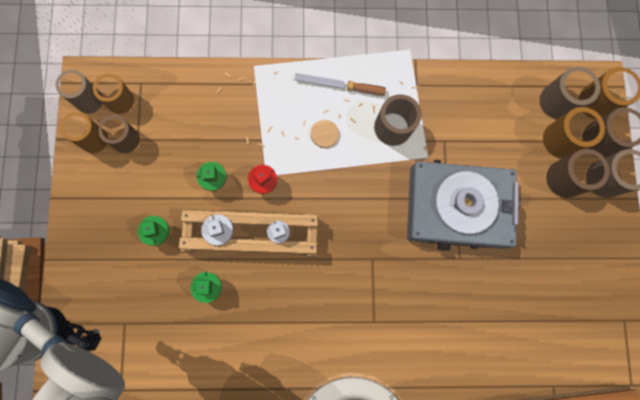

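View pics/side1.png

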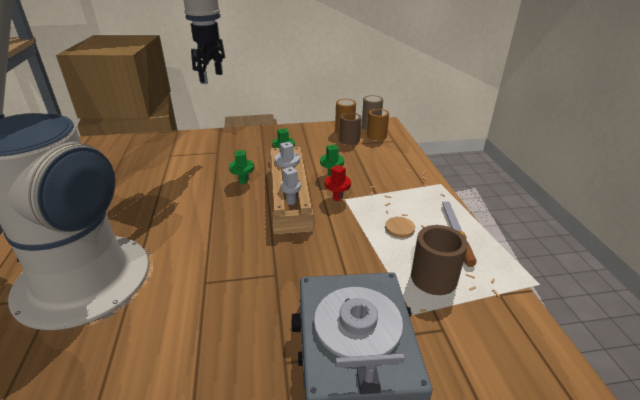

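```bash
cat > h.py <<'E'
import numpy as np, cv2
from cell import monitor, vision
def ray(p,uv):
    K=p['K'];T=p['world_from_camera']
    d=np.array([(uv[0]-K[0,2])/K[0,0],-(uv[1]-K[1,2])/K[1,1],-1]); return T[:3,3],T[:3,:3]@d
def onz(p,uv,z):
    o,d=ray(p,uv); return np.round((o+d*(z-o[2])/d[2])[:2],1)
def proj(p,X):
    T=p['world_from_camera'];K=p['K'];c=T[:3,:3].T@(np.atleast_2d(X)-T[:3,3]).T
    return np.stack([K[0,2]+K[0,0]*c[0]/-c[2],K[1,2]-K[1,1]*c[1]/-c[2]],1)
def tri(p,a,q,b):
    o1,d1=ray(p,a);o2,d2=ray(q,b)
    s=np.linalg.lstsq(np.stack([d1,-d2],1),o2-o1,rcond=None)[0]
    return np.round((o1+s[0]*d1+o2+s[1]*d2)/2,1)
def save(p,n,crop=None,f=1):
    im=cv2.cvtColor(p['image'],cv2.COLOR_RGB2BGR)
    if crop: im=im[crop[1]:crop[3],crop[0]:crop[2]]
    cv2.imwrite(f'pics/{n}.png',cv2.resize(im,None,fx=f,fy=f,interpolation=cv2.INTER_CUBIC))
E
python3 - <<'E'
from h import *
p=vision.read_camera('top');q=vision.read_camera('side')
print('mand',onz(p,(216.6,229.8),75),onz(q,(286.5,161.5),75),tri(p,(216.6,229.8),q,(286.5,161.5)))
print('hub',onz(p,(467.8,202.2),109),onz(q,(355.9,313.7),109),tri(p,(467.8,202.2),q,(355.9,313.7)))
print('narrow',onz(p,(278.6,232),75)); print('rack',onz(p,(250.3,235.1),0))
a=p['image'][150:310,130:330];b=q['image'][110:220,220:370]
im=np.vstack([cv2.resize(a,(600,480)[:2],interpolation=cv2.INTER_CUBIC)])
s=cv2.resize(b,(200,147)); 
save(p,'crop1',(130,150,330,310),4)
E
```

```text
mand [478.8 320.6] [476.9 315.5] [478.2 321.1  72. ]
hub [ 538.8 -265. ] [ 538.5 -275.5] [ 540.6 -268.1   99.9]
narrow [473.4 175.6]
rack [474.  248.8]
```

View pics/crop1.png

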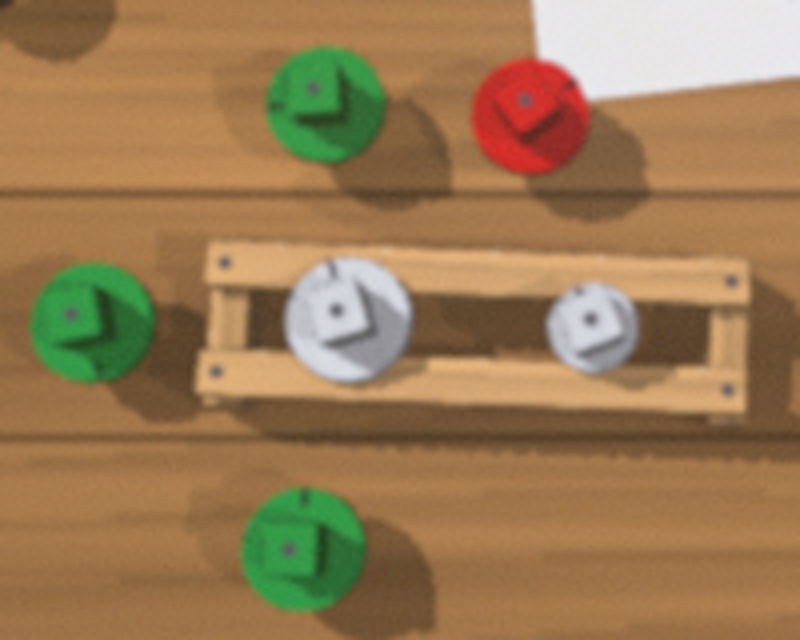

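The candidates are:
- green at (211,176), (153,230) and (206,288)
- red at (262,178)
- aluminium at (217,230) and (278,232)

The wide mandrel is the aluminium one at (217,230): it hangs in the rack and has the larger flange. The crop confirms this. Its index line points up and slightly left, about +18° from world x.

>>> jog_arm(moves=[-285,-125,0,45,1,-285,-125,0,45,1,-285,-125,0,45,1,-285,-125,0,45,1,-285,-125,0,45,1])

```text
time: 1.3
position: [439.7, 366.0, 404.9]
tcp_rot: [[-0.346, 0.938, 0.0], [0.938, 0.346, 0.0], [0.0, 0.0, -1.0]]
contact_force: [0.7, 1.0, 0.9]
grip_width: 85.4
grasp_force: 0.0
```

```bash
python3 - <<'E'
from h import *
for i in range(3): p=vision.read_camera('wrist')
s=monitor.observe(); print(s['time'],s['position'],s['tcp_rot'][:,1])
print(np.round(p['world_from_camera'],3).tolist(),p['K'][0])
save(p,'w1')
for l in('wide_mandrel',):
  print(l,[(round(d['score'],2),np.round(np.array(d['centre'])*[640,400],1).tolist()) for d in vision.spot_point(p,l)])
  print([(round(d['score'],2),np.round(np.array(d['rect'])*[640,400,640,400],1).tolist()) for d in vision.boxes_of(p,l)])
print(proj(p,[478,320,89]),proj(p,[478,320,129]))
E
```

```text
1.45 [440.49809094 365.46371726 404.78102374] [9.38052938e-01 3.46491829e-01 3.13803783e-04]
[[0.94, -0.329, -0.093, 418.639], [0.342, 0.904, 0.258, 428.052], [-0.0, -0.274, 0.962, 373.852], [0.0, 0.0, 0.0, 1.0]] [310.35710824   0.         315.35797288]
wide_mandrel [(0.92, [398.1, 323.9]), (0.89, [389.8, 85.0]), (0.81, [334.3, 233.8]), (0.8, [449.9, 243.5])]
[(0.9, [189.3, 126.5, 257.4, 198.6]), (0.89, [299.9, 200.4, 369.2, 273.0]), (0.79, [354.6, 43.4, 430.4, 119.9]), (0.74, [370.8, 297.7, 423.0, 350.6]), (0.7, [419.4, 215.7, 486.2, 279.6])]
[[334.50721844 234.20825787]] [[337.23206202 252.51182942]]
```

View pics/w1.png

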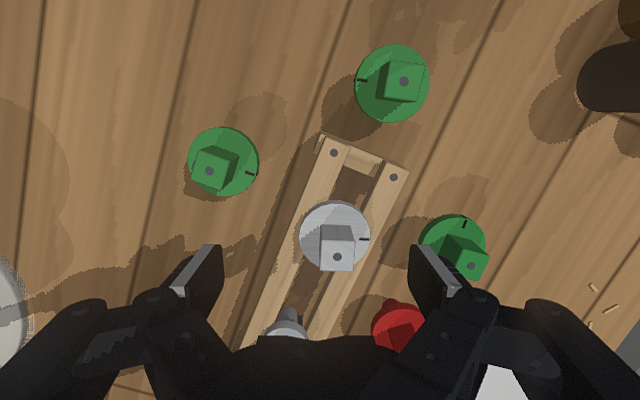

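```bash
python3 - <<'E'
from h import *
p=vision.read_camera('wrist');g=cv2.cvtColor(p['image'],cv2.COLOR_RGB2GRAY)
m=max(vision.masks_of(p,'wide_mandrel'),key=lambda d:d['region'][235,335])['region']
def cen(x0,y0,x1,y1,t):
    v,u=np.nonzero(g[y0:y1,x0:x1]<t); return (u.mean()+x0,v.mean()+y0,len(u))
d=cen(331,251,344,264,130); print('dot',d,onz(p,d[:2],129))
for t in(60,80,100):
  k=cen(356,233,372,246,t);print('line',k,onz(p,k[:2],89))
c=cv2.findContours(m.astype(np.uint8),0,1)[0]; c=max(c,key=cv2.contourArea)[:,0]
W=np.array([onz(p,x,89) for x in c[c[:,1]<250]]); 
from scipy.optimize import least_squares
r=least_squares(lambda a:np.hypot(*(W-a[:2]).T)-a[2],[478,320,36],loss='soft_l1');print(r.x)
# rectified top-face view at z=129, 0.25mm/px, rows=-x, cols=-y
X,Y=np.meshgrid(np.arange(440,521,.25),np.arange(280,361,.25))
def rect(z):
  uv=proj(p,np.stack([X.ravel(),Y.ravel(),0*X.ravel()+z],1)).astype(np.float32)
  mx=uv[:,0].reshape(X.shape);my=uv[:,1].reshape(X.shape)
  return cv2.flip(cv2.remap(p['image'],mx,my,1),0)
im=np.hstack([rect(129),rect(89)]); cv2.imwrite('pics/rect.png',im[...,::-1])
E
```

```text
dot (np.float64(338.2093023255814), np.float64(261.0232558139535), 43) [478.6 317.4]
line (np.float64(365.1875), np.float64(244.4375), 16) [507.5 325.2]
line (np.float64(364.65), np.float64(244.35), 20) [506.9 325.1]
line (np.float64(364.6818181818182), np.float64(244.36363636363637), 22) [507.  325.1]
[477.16173248 320.31017663  35.10104043]
```

View pics/rect.png

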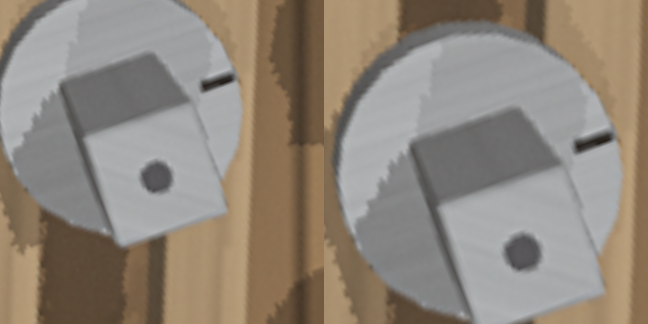

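>>> jog_arm(moves=[-58,19,0,2.5,1,-58,19,20,2.5,1,-58,19,60,2.5,1,-58,19,60,2.5,1,-58,19,60,2.5,1])

```text
time: 2.15
position: [476.3, 320.9, 345.0]
tcp_rot: [[-0.312, 0.95, -0.001], [0.95, 0.312, -0.001], [-0.0, -0.001, -1.0]]
contact_force: [0.8, 0.0, -0.5]
grip_width: 85.7
grasp_force: 0.0
```

```bash
python3 - <<'E'
from h import *
p=vision.read_camera('wrist')
s=monitor.observe(); print(s['time'],s['position'],np.degrees(np.arctan2(s['tcp_rot'][1,1],s['tcp_rot'][0,1])))
save(p,'w2')
g=s['position'][:2]
print(proj(p,[478.8,317.2,129]),proj(p,[478.8,317.2,89]))
E
```

```text
2.2 [476.66191646 321.01513563 345.92900964] 18.16684921337826
[[317.97490163 225.24251425]] [[317.68109871 205.93447708]]
```

View pics/w2.png

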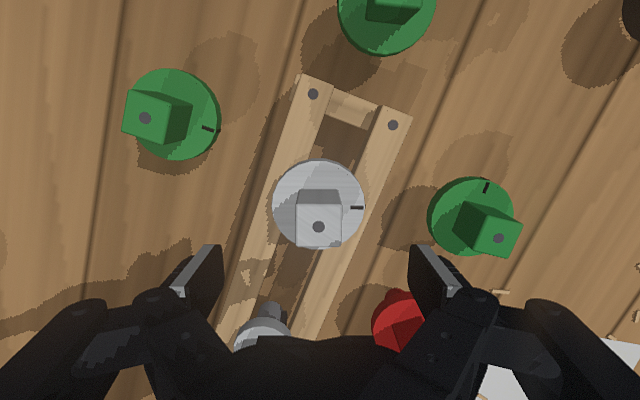

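The dot on the head shows at (318,226), as predicted. The head sits square to the fingers, so I'm descending.

>>> jog_arm(moves=[-4,1,30,0,1,-4,1,60,0,1,-4,1,78,0,1,-4,1,79,0,1,-4,1,79,0,1], force=60)

```text
time: 2.7
position: [479.3, 317.2, 267.2]
tcp_rot: [[-0.311, 0.95, 0.001], [0.95, 0.311, 0.001], [0.0, 0.002, -1.0]]
contact_force: [-0.1, 0.8, 1.1]
grip_width: 85.6
grasp_force: 0.0
```

>>> jog_arm(moves=[0,0,0,0,-1,0,0,0,0,-1,0,0,0,0,-1,0,0,0,0,-1,0,0,0,0,-1], force=60)

```text
time: 3.2
position: [479.2, 316.5, 266.3]
tcp_rot: [[-0.31, 0.951, 0.001], [0.951, 0.31, 0.0], [0.0, 0.001, -1.0]]
contact_force: [-0.8, -0.7, 8.5]
grip_width: 29.3
grasp_force: 59.8
```

>>> jog_arm(moves=[0,0,-20,0,-1,0,0,-60,0,-1,0,0,-100,0,-1,0,0,-140,0,-1,0,0,-150,0,-1], force=90)

```text
time: 3.7
position: [479.5, 316.7, 419.9]
tcp_rot: [[-0.31, 0.951, 0.005], [0.951, 0.31, 0.003], [0.001, 0.006, -1.0]]
contact_force: [1.2, 0.6, -3.7]
grip_width: 29.0
grasp_force: 90.2
```

>>> jog_arm(moves=[-665,-123,0,0,-1,-665,-123,0,0,-1,-665,-123,0,0,-1,-665,-123,0,0,-1,-665,-123,0,0,-1])

```text
time: 4.2
position: [511.6, 66.8, 414.9]
tcp_rot: [[-0.31, 0.951, -0.001], [0.951, 0.31, 0.0], [0.0, -0.001, -1.0]]
contact_force: [0.9, 0.7, -3.5]
grip_width: 29.0
grasp_force: 90.0
```

>>> jog_arm(moves=[-420,-78,0,0,-1,-420,-78,0,0,-1,-420,-78,0,0,-1,-420,-78,0,0,-1,-420,-78,0,0,-1])

```text
time: 4.7
position: [544.5, -181.2, 414.7]
tcp_rot: [[-0.31, 0.951, -0.001], [0.951, 0.31, 0.001], [0.001, -0.001, -1.0]]
contact_force: [1.2, 0.9, -4.3]
grip_width: 29.1
grasp_force: 90.0
```

>>> jog_arm(moves=[-172,-31,0,0,-1,-172,-31,0,0,-1,-172,-31,0,0,-1,-172,-31,0,0,-1,-172,-31,0,0,-1])

```text
time: 5.2
position: [568.4, -355.8, 413.8]
tcp_rot: [[-0.307, 0.952, -0.001], [0.952, 0.307, 0.0], [0.001, -0.001, -1.0]]
contact_force: [0.4, 1.6, -3.7]
grip_width: 28.9
grasp_force: 89.9
```

```bash
python3 - <<'E'
from h import *
p=vision.read_camera('wrist')
s=monitor.observe(); print(s['time'],s['position'],np.degrees(np.arctan2(s['tcp_rot'][1,1],s['tcp_rot'][0,1])))
print([(round(d['score'],2),np.round(np.array(d['centre'])*[640,400],1).tolist(),onz(p,np.array(d['centre'])*[640,400],109)) for d in vision.spot_point(p,'hub_mouth')])
save(p,'w3'); np.savez('w3.npz',**{k:p[k] for k in('image','K','world_from_camera')})
E
```

```text
5.25 [ 568.38549618 -353.86224379  413.91175741] 17.944301492615715
[(0.9, [316.5, 85.9], array([ 542.5, -274.5]))]
```

View pics/w3.png

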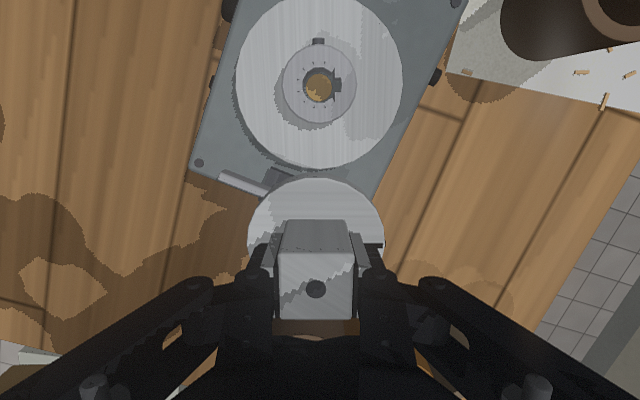

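```bash
python3 - <<'E'
from h import *
p=dict(np.load('w3.npz'))
X,Y=np.meshgrid(np.arange(505,585,.2),np.arange(-312,-232,.2))
uv=proj(p,np.stack([X.ravel(),Y.ravel(),0*X.ravel()+109],1)).astype(np.float32)
im=cv2.remap(p['image'],uv[:,0].reshape(X.shape),uv[:,1].reshape(X.shape),2)[::-1]
cv2.imwrite('pics/r3.png',cv2.resize(im,(600,600))[...,::-1])
E
```

```text
(no output)
```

View pics/r3.png

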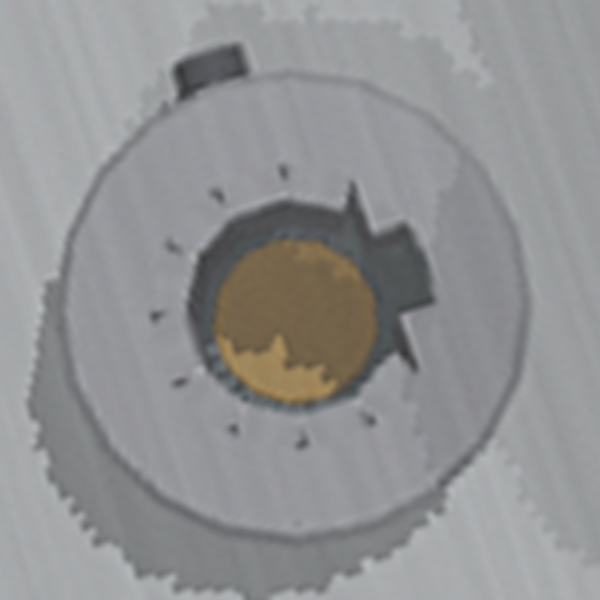

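```bash
python3 - <<'E'
from h import *
p=dict(np.load('w3.npz'));g=cv2.cvtColor(p['image'],cv2.COLOR_RGB2GRAY)
c=g[278:300,304:330]; v,u=np.nonzero(c<85); d=(u.mean()+304,v.mean()+278); print(d,len(u))
T=np.array([568.385,-353.862]); x=np.array([-.308,.951]);y=np.array([.951,.308])
for z in(276,278): w=onz(p,d,z)-T; print(z,w,w@x,w@y)
# flange front (far) edge at top face z=236.5 / image column ~316
print(g[165:200,316].tolist())
for r in (177,178,180): w=onz(p,(316,r),236.5)-T; print(r,w@x,w@y)
E
```

```text
(np.float64(315.40344827586205), np.float64(288.7310344827586)) 290
276 [-0.185 -2.038] -1.881157999999973 -0.8036389999999339
278 [-0.585 -0.738] -0.5216579999999883 -0.7836390000000344
[167, 168, 169, 139, 90, 79, 78, 101, 106, 107, 110, 89, 109, 162, 167, 160, 157, 156, 154, 156, 152, 153, 153, 154, 153, 155, 152, 151, 149, 151, 153, 154, 152, 152, 153]
177 34.09534200000001 -0.6051390000000345
178 33.653342000000016 -0.538138999999984
180 32.60994200000003 -0.5608390000000272
```

>>> jog_arm(moves=[45,1,0,0,-1,85,2,0,0,-1,85,2,20,0,-1,85,2,50,0,-1,85,2,50,0,-1])

```text
time: 5.8
position: [543.2, -268.8, 362.5]
tcp_rot: [[-0.312, 0.95, -0.005], [0.95, 0.312, 0.004], [0.005, -0.004, -1.0]]
contact_force: [-0.3, 0.9, -3.4]
grip_width: 29.2
grasp_force: 89.8
```

```bash
python3 - <<'E'
from h import *
a=vision.read_camera('side');a=vision.read_camera('side');t=vision.read_camera('top')
s=monitor.observe(); print(s['time'],s['position'],np.degrees(np.arctan2(s['tcp_rot'][1,1],s['tcp_rot'][0,1])),s['contact_force'])
A=cv2.resize(a['image'][190:350,270:450],(720,640))[:560];cv2.imwrite('pics/s4.png',A[...,::-1])
for z,n in((s['position'][2]-237.3,'shaft bottom'),(109,'hub mouth')): print(n,z,proj(a,[544.2,-272.6,z])-[270,190])
E
```

```text
5.95 [ 544.57603189 -270.57565076  366.62495958] 18.093281975315552 [-0.2077291  -0.49099545 -3.44675438]
shaft bottom 129.32495957550935 [[ 89.52002915 113.54084869]]
hub mouth 109 [[ 88.8107076  121.90350383]]
```

View pics/s4.png

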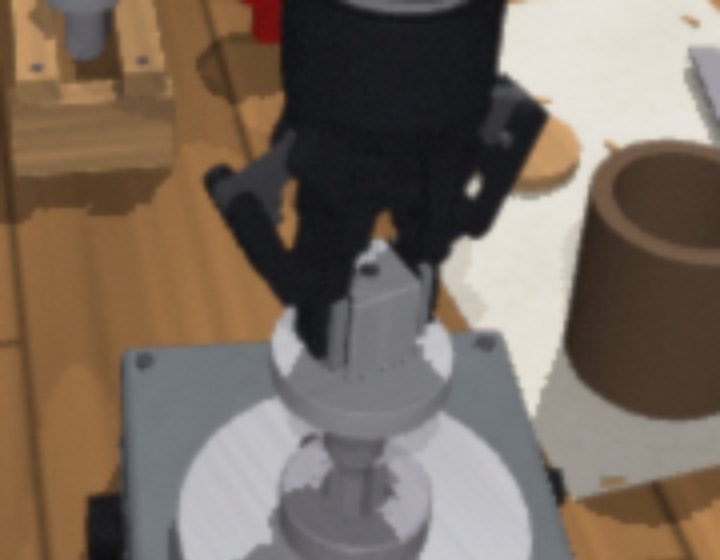

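>>> jog_arm(moves=[0,0,0,0,-1,0,0,0,0,-1,0,0,0,0,-1])

```text
time: 6.25
position: [544.4, -271.0, 366.3]
tcp_rot: [[-0.31, 0.951, 0.001], [0.951, 0.31, -0.001], [-0.001, 0.001, -1.0]]
contact_force: [-0.5, -0.5, -4.6]
grip_width: 29.3
grasp_force: 89.9
```

>>> jog_arm(moves=[0,0,0,0,-1,0,0,0,0,-1])

```text
time: 6.45
position: [544.3, -270.9, 365.8]
tcp_rot: [[-0.31, 0.951, 0.0], [0.951, 0.31, -0.0], [-0.0, 0.0, -1.0]]
contact_force: [-0.7, 0.9, -3.1]
grip_width: 29.0
grasp_force: 89.9
```

>>> jog_arm(moves=[-1.5,-0.5,0,0,-1,-1.5,-0.5,8,0,-1,-1.5,-0.5,16,0,-1,-1.5,-0.5,20,0,-1,-1.5,-0.5,23,0,-1])

```text
time: 6.95
position: [544.2, -272.3, 341.8]
tcp_rot: [[-0.31, 0.951, -0.001], [0.951, 0.31, 0.001], [0.001, -0.001, -1.0]]
contact_force: [-0.9, -0.1, -4.3]
grip_width: 29.0
grasp_force: 90.1
```

>>> jog_arm(moves=[0,0,0,0,-1,0,0,0,0,-1])

```text
time: 7.15
position: [544.4, -272.4, 342.7]
tcp_rot: [[-0.31, 0.951, 0.0], [0.951, 0.31, -0.0], [-0.0, 0.0, -1.0]]
contact_force: [0.0, -0.2, -4.2]
grip_width: 29.0
grasp_force: 90.1
```

>>> jog_arm(moves=[0,0,2,0,-1,0,0,4,0,-1,0,0,5,0,-1,0,0,5,0,-1])

```text
time: 7.55
position: [544.3, -272.4, 337.5]
tcp_rot: [[-0.31, 0.951, -0.0], [0.951, 0.31, 0.0], [0.0, -0.0, -1.0]]
contact_force: [-0.6, -0.1, -4.0]
grip_width: 29.2
grasp_force: 90.1
```

>>> jog_arm(moves=[0,0,2,0,-1,0,0,4,0,-1,0,0,4,0,-1,0,0,4,0,-1])

```text
time: 7.95
position: [544.3, -272.4, 333.6]
tcp_rot: [[-0.31, 0.951, -0.0], [0.951, 0.31, 0.0], [0.0, -0.0, -1.0]]
contact_force: [-1.0, 0.4, -3.9]
grip_width: 28.8
grasp_force: 90.1
```

>>> jog_arm(moves=[0,0,3,0,-1,0,0,6,0,-1,0,0,9,0,-1,0,0,12,0,-1,0,0,12,0,-1])

```text
time: 8.45
position: [544.2, -272.4, 321.1]
tcp_rot: [[-0.31, 0.951, -0.001], [0.951, 0.31, 0.0], [0.001, -0.001, -1.0]]
contact_force: [-0.4, -0.0, -5.1]
grip_width: 29.2
grasp_force: 90.1
```

>>> jog_arm(moves=[0,0,3,0,-1,0,0,6,0,-1,0,0,9,0,-1,0,0,12,0,-1,0,0,12,0,-1])

```text
time: 8.95
position: [544.4, -272.5, 309.5]
tcp_rot: [[-0.31, 0.951, 0.0], [0.951, 0.31, -0.0], [-0.0, 0.0, -1.0]]
contact_force: [-1.2, 0.5, 2.0]
grip_width: 29.0
grasp_force: 91.1
```

>>> jog_arm(moves=[0,0,3,0,-1,0,0,6,0,-1,0,0,7,0,-1,0,0,7,0,-1])

```text
time: 9.35
position: [544.4, -272.5, 302.6]
tcp_rot: [[-0.31, 0.951, 0.0], [0.951, 0.31, -0.0], [-0.0, 0.0, -1.0]]
contact_force: [-0.8, -0.0, 4.7]
grip_width: 29.1
grasp_force: 91.3
```

>>> jog_arm(moves=[0,0,1,0,-1,0,0,2,0,-1,0,0,2,0,-1])

```text
time: 9.65
position: [544.4, -272.4, 300.6]
tcp_rot: [[-0.31, 0.951, 0.0], [0.951, 0.31, -0.0], [-0.0, 0.0, -1.0]]
contact_force: [-1.1, -0.8, 4.6]
grip_width: 29.0
grasp_force: 91.3
```

>>> jog_arm(moves=[0,0,0.5,0,-1,0,0,1,0,-1,0,0,1,0,-1])

```text
time: 9.95
position: [544.3, -272.4, 300.4]
tcp_rot: [[-0.31, 0.951, 0.001], [0.951, 0.31, -0.0], [-0.001, 0.0, -1.0]]
contact_force: [-3.6, 1.1, 15.1]
grip_width: 28.9
grasp_force: 93.0
```

>>> jog_arm(moves=[0,0,0.4,0,-1,0,0,0.4,0,-1,0,0,0.4,0,-1])

```text
time: 10.25
position: [544.3, -272.4, 300.4]
tcp_rot: [[-0.31, 0.951, 0.001], [0.951, 0.31, -0.001], [-0.001, 0.001, -1.0]]
contact_force: [-6.5, 2.9, 21.5]
grip_width: 29.2
grasp_force: 93.9
```

```bash
python3 - <<'E'
from h import *
a=vision.read_camera('side')
s=monitor.observe(); print(s['time'],s['position'],s['contact_force'],s['torque'],s['grip_width'])
cv2.imwrite('pics/s5.png',cv2.resize(a['image'][190:350,270:450],(675,600),interpolation=2)[...,::-1])
E
```

```text
10.3 [ 544.28839778 -272.42265197  300.43837886] [-5.92250432  2.25150645 22.23200746] [0.506208   1.01292218 0.04155661] 29.250107561492882
```

View pics/s5.png

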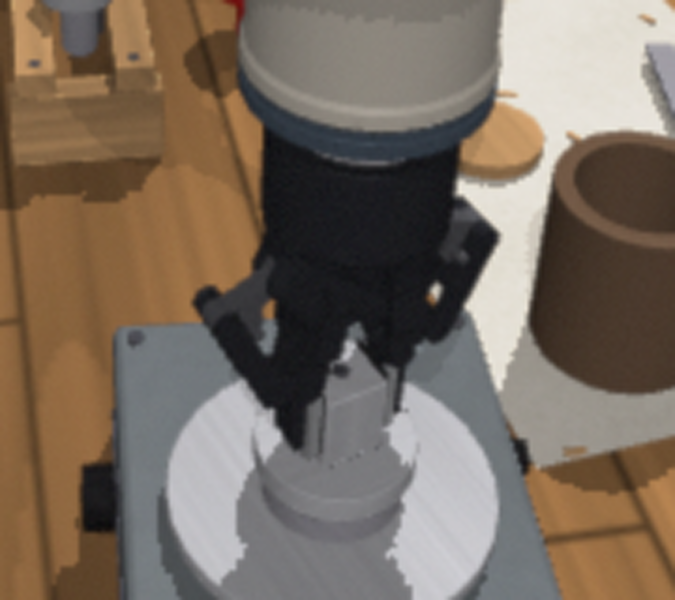

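The flange at (338,490) sits on the hub with no gap. The TCP height of 300.4 mm matches the expected home height of 300.3 mm, and the downward push is about 22 N.

```bash
python3 -c "
from cell import close_job
print(close_job())"
```

```text
the job is handed in; nothing more can be done
None
```

The wide mandrel is in the hub with its key in the keyway and its flange flat on the hub; the arm is still gripping it and pressing it home with about 22 N. The key already lined up with the keyway, so no turning was needed, and the job was handed in at about 10 s.

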